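# Swap the quick-release specimen carrier

### The arm

A 6-joint arm with a two-finger parallel gripper is mounted at the origin on a cart in front of the work surface, level with it; the furniture and walls round the work are solid. World frame = base frame: x ahead of the robot, y to its left, z up, the work surface at z = 0. Lengths are in m, angles in degrees, forces in N, time in s.
With the tool pointing down it reaches from about 0.375 to 0.825 m from the base axis. Payload 5.5 kg.
Tool frame: the origin (TCP) lies midway between the tips of the shut fingers; the grasp point (between the pads) lies 19 mm behind it; y points along the fingers, z is the direction in which the jaws open and shut, and the axes are right-handed (so a half turn about y gives the same grasp; the last joint's range is limited). The gripper opens to 85 mm and grips with 20 to 120 N. Pads are 22 mm wide; open, the fingers measure 114 mm over their backs; the gripper's body (76 mm by 85 mm) begins 54 mm behind the grasp point. The pads swing forward as they close: fully open they stand 13 mm farther back than shut.
Start: joints at [68.297, 17.962, -2.699, 69.339, 0, 90], TCP at [0.222, 0.557, 0.231] pointing down, gripper open.
Joint ranges: [-152.73, 152.73], [-39.44, 99.34], [-58.76, 71.6], [-118.89, 123.64], [-81.53, 83.1], [-180, 180]. Speed limits (degrees/s): [136.94, 136.94, 172.46, 180, 180, 180].

### API

Orientations are given as a 3x3 rotation matrix whose columns are the frame's x, y, z axes.
In Python, from rig import bot, viewer, ticket gives the robot as it stands. The module is installed in compiled form; this text tells all that it offers.
- The arm moves only by the tool send_rows, never from a script. Its argument "deltas" is one flat list of numbers, 6 for each row, row after row: the shift along the tool's x, y, z in cm, then the turn, a rotation vector about the tool's x, y, z in rad. A call has 1 to 20 rows; each row shifts and turns the commanded pose from where the row before left it, along the tool's axes as they then stand; what a row does not reach is not made up. A row lasts 1/12 s, in which the tool goes at most 41.7 mm and 7.16 degrees, less where a joint would pass 70% of its speed; a pose out of reach is approached as far as the arm can. A call with a gripper value outside its range is refused whole. "fingers" is the opening, from -1 (shut) to 1 (fully open), set as the call begins (left out, the last holds). The fingers move at their own pace and stop on an object; "grip_force" is the grip in N (left out, the last holds). Time passes only in rows, so rows that do not move let the fingers close. It gives the time, the measured TCP pose, the force and the opening at its end, in the units of the state.
- bot.read_state(): the state, without advancing time (a new reading comes with each control period).
- viewer.get_image(name): name is "scene" or "top"; returns the picture (400x640x3 uint8, red, green, blue); there is no depth.
- viewer.camera_params(name): a dict with "K" (3x3 intrinsics, pixels), "D" ([k1, k2, p1, p2, k3] as OpenCV has them; the pictures are not rectified), "R" (3x3) and "t" (3): a world point X has camera coordinates R X + t. Camera axes: x right, y down, z forward; pixel columns grow to the right and rows downward; lengths in m; the calibration is good to about 2 mm. A picture is of the moment at which its call begins. camera_params takes no time and is no camera call.
- ticket.hand_in(): hands the job in, once; it reports no verdict.
The state is a dict: "t": time; "qpos": joint angles; "qd": joint speeds; "effort": joint torques, N m; "tool_pos": TCP position; "ee_rot": TCP orientation; "wrist_force": force on the tool from outside, world axes, zero at the start; "ft_torque": the same for the moment, N m; "width": opening from 0.0 (shut) to 1.0 (fully open).
Only numpy, scipy, OpenCV 4.12 (cv2) and the standard library are available. Lean on these libraries where they do the work, as an engineer would, in place of code of your own. Each camera call takes 0.05 s, during which the arm holds its last target. There are 200 camera calls.

### The job

Change the specimen carrier in the quick-release dock: press the orange catch so that the worn carrier (red grip) is let go, slide it out and lay it flat in the middle of the empty rubber mat. Then slide the fresh carrier (blue grip) into the dock, seat end first, fully home until the catch springs up behind it. Leave the other things on the bench where they are.

Things in the scene. Friction and masses are not known exactly. Their poses are not given: they have to be found in the camera images.
- dock: Quick-release dock, fixed: grey base, x -130 to +85 mm, 130 mm wide (y), with a flat bed 24 mm above the bench between two dark dovetail rails (x -60 to +60, tops 12 mm above the bed, outer faces at y +-57), 2 mm clear of a carrier on each side. The mouth faces -x; carriers go in along +x. Origin: on the bench under the middle of a carrier that is home.
- dock_home (a point): Where the origin of a carrier lies when it is fully home, x axes alike: dock (0, 0, 24 mm), on the bed. The end stop is there; let go, the carrier settles back 1.5 mm against the catch. At the closed end a damped sprung ejector pushes a carrier towards -x with 5 to 6 N over the last 18 mm. Pushing home takes 10 to 20 N.
- dock_mouth (a point): Middle of the mouth, at dock (-85, 0, 24 mm). Guides 10 mm high flare from the rails (x = -60) to here, about 8 mm wider on each side than a carrier. A carrier must be slid at least 125 mm out of home before it can be lifted, and come in level, 0 to 2 mm above the bed.
- catch (a joint): Sprung orange catch, m: 0 = up, 0.008 = fully pressed. Its ridge stands 5 mm above the bed behind the near end of a carrier that is home; a carrier pushed in rides it down by its ramp and it springs up when home. Pressed 6 mm or more it frees the carrier, which the ejector pushes out 18 mm in about 0.5 s, onto the ridge: then let go. Needs 5 N, up to 10 N while a carrier leans on it.
- catch_pad (a point): Middle of the top of the catch's orange press pad (46 mm along x, 50 mm across y, black grooves), before the mouth at dock (-105, 0, 21 mm) when up; press it straight down. It lies 3 mm below the bed, so carriers pass above it. Axes as the dock's.
- worn_carrier: Aluminium carrier plate 120 (x) x 84 (y) x 10 mm, 0.3 kg, long edges dovetailed (84 wide below, 72 on top). Upright red grip bar at its -x part; low stepped brass specimen seat, 52 wide, 12 high, 30 mm towards +x. It enters the dock seat (+x) end first. Origin: middle of the underside. The worn carrier, locked in the dock at the start.
- fresh_carrier: Aluminium carrier plate 120 (x) x 84 (y) x 10 mm, 0.3 kg, long edges dovetailed (84 wide below, 72 on top). Upright blue grip bar at its -x part; low stepped steel specimen seat, 52 wide, 12 high, 30 mm towards +x. It enters the dock seat (+x) end first. Origin: middle of the underside. The fresh carrier, lying on fresh_mat at the start.
- fresh_carrier_grip (a point): Middle of the top of the blue grip bar: 46 mm along the carrier's x, 16 mm across its y, 36 mm tall; at (-22, 0, 46 mm) from the carrier's origin. Take it from above across its 16 mm. Axes as the carrier's.
- worn_carrier_grip (a point): Middle of the top of the red grip bar: 46 mm along the carrier's x, 16 mm across its y, 36 mm tall; at (-22, 0, 46 mm) from the carrier's origin. Take it from above across its 16 mm. Axes as the carrier's.
- fresh_mat: Thin black rubber mat 170 (x) x 130 (y) x 3 mm, fixed. Origin: middle of its underside. The fresh carrier lies on it.
- empty_mat: Thin black rubber mat 170 (x) x 130 (y) x 3 mm, fixed. Origin: middle of its underside. Nothing on it at the start; the worn carrier goes there.
- wash_bottle: Squeeze wash bottle with red cap, 67x97x202 mm; bystander, loose; origin in the middle of its underside.
- mould_can: Tall steel mould can, 113x110x195 mm; bystander, loose; origin in the middle of its underside.
- moist_tin_2: Round aluminium tin, 64 mm wide, 43 mm high; bystander, loose; origin in the middle of its underside.
- tape_roll: Roll of brown tape lying flat, 80 mm wide, 24 mm high; bystander, loose; origin in the middle of its underside.
- weight_1: Steel slotted weight, 66 mm wide, 19 mm high; bystander, loose; origin in the middle of its underside.
- grease_tin: Blue tin, 64 mm wide, 38 mm high; bystander, loose; origin in the middle of its underside.
- stopwatch: Yellow stopwatch, 63x52x16 mm; bystander, loose; origin in the middle of its underside.
- filter_box: White flat box, 115x115x30 mm; bystander, loose; origin in the middle of its underside.

How it is judged:
By the outcome, as a careful person would: the job done as asked, in the order asked, and still so for the second after the job is handed in, with the robot touching nothing.
It also fails if it takes over 69 s, if anything falls off the work surface, if the arm or the gripper's body presses on something with over 40 N, if the wrist force passes 120 N, or if a joint passes its speed limit or range.

## Working session

There is one attempt and no reset: what is moved stays moved. The work goes in short steps, Python scripts to look and compute and a tool call to move; the robot and the scene stay as the last step left them, time stands still between calls to the robot, and variables do not carry over. Pictures are saved under pics/ and viewed, about 8 in all and at most 12, crops included, and the job is handed in when it is done.

Besides the shell and the picture viewer there is one more tool, called after "Request:" by a JSON object that holds its "name" and its "arguments". send_rows: Moves the arm, as the interface text tells. Its arguments: {"type":"object","properties":{"deltas":{"type":"array"},"fingers":{"type":"number"},"grip_force":{"type":"number"}},"required":["deltas"]}

```bash
mkdir -p pics
python3 - <<'E'
from rig import bot,viewer
import cv2,numpy as np
np.set_printoptions(precision=4,suppress=True)
for n in("scene","top"):
    im=viewer.get_image(n);cv2.imwrite(f"pics/{n}0.png",im[:,:,::-1])
    p=viewer.camera_params(n);print(n,p)
print(bot.read_state())
E
```

```text
scene {'K': array([[401.3897,   0.    , 320.6991],
       [  0.    , 401.3897, 195.1848],
       [  0.    ,   0.    ,   1.    ]]), 'D': array([-0.1037,  0.    ,  0.    ,  0.    ,  0.    ]), 'R': array([[-0.8666, -0.499 ,  0.0006],
       [-0.3329,  0.5772, -0.7456],
       [ 0.3717, -0.6464, -0.6664]]), 't': array([0.4293, 0.2235, 1.3701])}
top {'K': array([[434.778 ,   0.    , 324.1993],
       [  0.    , 434.778 , 201.3934],
       [  0.    ,   0.    ,   1.    ]]), 'D': array([0.0059, 0.    , 0.    , 0.    , 0.    ]), 'R': array([[ 0.0111, -0.9999, -0.0006],
       [-0.9967, -0.011 , -0.0803],
       [ 0.0803,  0.0015, -0.9968]]), 't': array([-0.0239,  0.48  ,  1.6413])}
{'t': 0.1, 'qpos': array([68.2967, 18.0004, -2.7496, 69.3396, -0.001 , 90.0007]), 'qd': array([-0.0144, -0.0782,  0.0351, -0.0028, -0.0503, -0.0265]), 'effort': array([ -0.0002, -54.0766,  34.054 ,   0.0112,   0.    ,  -0.    ]), 'tool_pos': array([0.2217, 0.557 , 0.2305]), 'ee_rot': array([[ 0.9291, -0.0006,  0.3698],
       [-0.3698, -0.0015,  0.9291],
       [ 0.    , -1.    , -0.0016]]), 'wrist_force': array([0.0775, 0.5045, 0.1858]), 'ft_torque': array([ 0.0031,  0.0419, -0.0051]), 'width': 0.9962284307633957}
```

View pics/scene0.png

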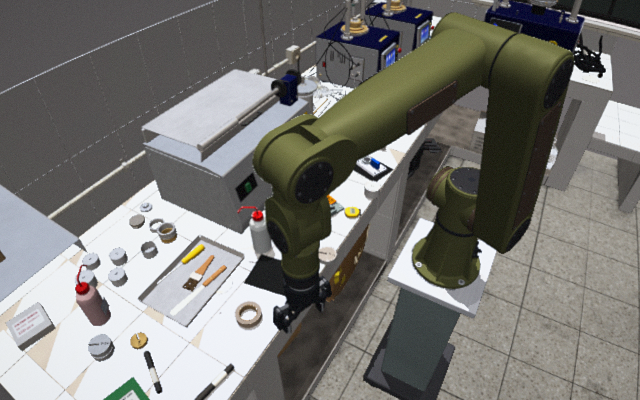

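View pics/top0.png

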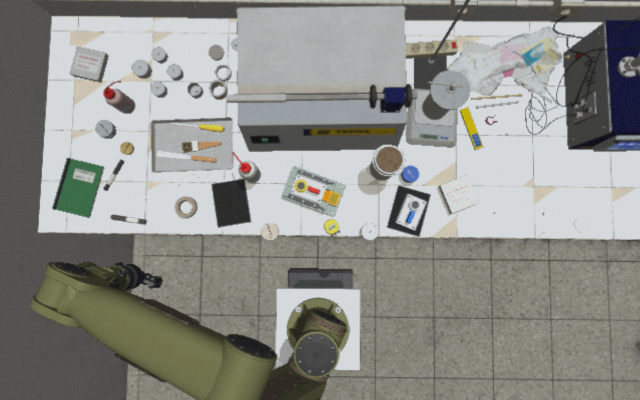

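The scene view shows the arm occluding most of the bench. The top view shows the dock near (313,190), the empty mat near (231,203) and the fresh carrier near (410,210). I'll crop the top view to see the details.

Run:
```python
import cv2
im=cv2.imread("pics/top0.png")[140:245,205:465]
cv2.imwrite("pics/crop.png",cv2.resize(im,None,fx=3,fy=3,interpolation=cv2.INTER_CUBIC))
```

```text
(no output)
```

View pics/crop.png

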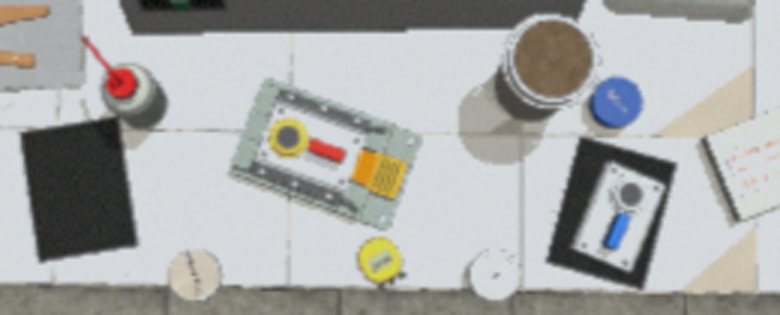

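The crop shows these things, in full-picture pixels:
- The dock's +x points left and slightly up. The seat is at (301,186), the red grip at (313,190) and the orange pad at (331,198).
- The fresh carrier's seat is at (415,205) and its blue grip at (411,217).
- The empty mat is at (231,203).

Next I'll measure these positions.

```bash
cat > h.py <<'E'
import cv2,numpy as np
from rig import bot,viewer
np.set_printoptions(precision=4,suppress=True)
def ray(n,uv,z):
    p=viewer.camera_params(n)
    u=cv2.undistortPoints(np.array(uv,float).reshape(-1,1,2),p["K"],p["D"]).reshape(-1,2)
    d=np.c_[u,np.ones(len(u))]@p["R"]; c=-p["R"].T@p["t"]
    return c+d*((z-c[2])/d[:,2])[:,None]
def blob(m,box):
    """largest contour in box (x0,y0,x1,y1) after 4x upsampling is done by caller"""
    k=np.zeros_like(m);x0,y0,x1,y1=box;k[y0:y1,x0:x1]=m[y0:y1,x0:x1]
    c=cv2.findContours(k,cv2.RETR_EXTERNAL,cv2.CHAIN_APPROX_NONE)[0]
    return max(c,key=cv2.contourArea)
S=6
def up(im): return cv2.resize(im,None,fx=S,fy=S,interpolation=cv2.INTER_CUBIC)
def px(p): return (np.array(p,float)+.5)/S-.5
def rect(n,m,box,z):
    """world rectangle: contour cast to plane z, minAreaRect"""
    c=blob(m,[b*S for b in box]); w=ray(n,px(c.reshape(-1,2)),z)[:,:2]
    return cv2.minAreaRect((w*1000).astype(np.float32))
E
python3 - <<'E'
from h import *
im=up(viewer.get_image("top"));hsv=cv2.cvtColor(im,cv2.COLOR_RGB2HSV);H,Sa,V=cv2.split(hsv)
sat=lambda a,b,s=120:(((H>=a)&(H<=b)&(Sa>s)&(V>90))*255).astype(np.uint8)
red=sat(0,6,140)|sat(172,179,140)
print("red",rect("top",red,(303,180,325,205),.070))
print("pad",rect("top",sat(8,28),(318,185,345,210),.022))
print("seat y",rect("top",sat(22,32),(292,176,309,196),.046))
print("blue",rect("top",sat(100,125),(400,205,420,228),.049))
dark=((V<60)*255).astype(np.uint8)
print("empty",rect("top",dark,(206,172,253,231),.003))
m=rect("top",dark,(385,183,435,238),.003);print("fresh mat",m)
# base: grey-green
for p in [(240,0)]:pass
b=im[:,:,:];print("basecol",im[170*S,298*S],im[210*S,330*S],im[168*S,292*S], "bench",im[165*S,280*S])
E
```

```text
red ((519.1204223632812, 22.589916229248047), (42.95515823364258, 14.195133209228516), 70.96659851074219)
pad ((495.841064453125, -43.31504821777344), (61.235145568847656, 49.43246841430664), 71.08760070800781)
seat y ((536.76513671875, 70.2257080078125), (46.00099182128906, 44.430362701416016), 45.97828674316406)
blue ((424.8499450683594, -340.8189392089844), (16.759431838989258, 44.80561447143555), 66.87360382080078)
empty ((473.9352722167969, 341.32293701171875), (164.02394104003906, 122.74502563476562), 10.054370880126953)
fresh mat ((450.23992919921875, -342.44219970703125), (121.72923278808594, 162.28250122070312), 74.61677551269531)
basecol [132 144 140] [163 177 171] [187 195 197] bench [211 216 219]
```

Run:
```python
from h import *
im=up(viewer.get_image("top"));hsv=cv2.cvtColor(im,cv2.COLOR_RGB2HSV);H,Sa,V=cv2.split(hsv)
m=((V<190)*255).astype(np.uint8)
m=cv2.morphologyEx(m,cv2.MORPH_OPEN,np.ones((25,25),np.uint8))
r=rect("top",m,(276,160,349,220),.024);print("base",r)
b=((V>110)*255).astype(np.uint8); b=cv2.morphologyEx(b,cv2.MORPH_CLOSE,np.ones((45,45),np.uint8))
k=np.zeros_like(b);box=np.array([[398,188],[428,196],[419,233],[392,226]])*S;cv2.fillPoly(k,[box.astype(np.int32)],255)
print("plate",rect("top",b&k,(390,185,432,235),.010))
o=up(viewer.get_image("top"))
for mm,c in((m,(255,0,0)),(b&k,(0,255,0))):
    cs=cv2.findContours(mm,cv2.RETR_EXTERNAL,cv2.CHAIN_APPROX_NONE)[0];cv2.drawContours(o,cs,-1,c,2)
cv2.imwrite("pics/o.png",cv2.resize(o[155*S:240*S,270*S:440*S,::-1],(800,400)))
p=viewer.camera_params("top");print(-p["R"].T@p["t"])
```

```text
base ((517.863037109375, 26.867584228515625), (221.04656982421875, 140.72433471679688), 69.64869689941406)
plate ((450.5361328125, -343.140380859375), (113.54440307617188, 147.9456787109375), 75.99884796142578)
[ 0.3469 -0.021   1.6745]
```

View pics/o.png

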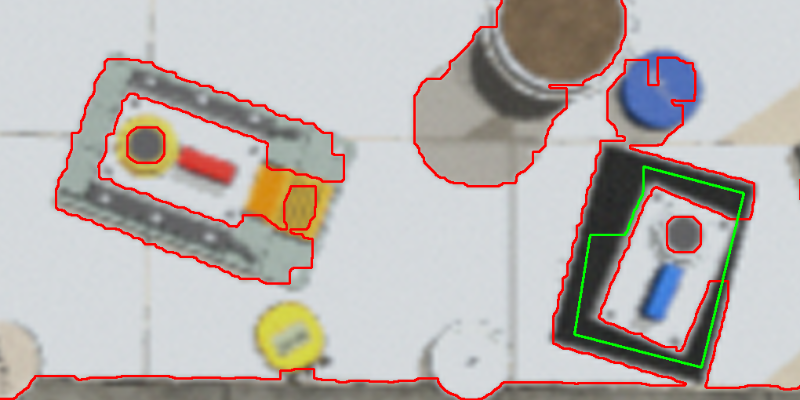

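The red outline follows the dock base, whose long side gives a yaw of about 69.7°. The plate's left edge runs from (655,187) to (600,318) in the overlay, so the fresh carrier's yaw is about -23°. Next, a small test turn to find the sign of the last joint.

Request:
{"name": "send_rows", "arguments": {"deltas": [0, 0, 0, 0, -0.1, 0, 0, 0, 0, 0, -0.1, 0], "fingers": -1, "grip_force": 40}}

```text
t: 0.42
tool_pos: [0.2218, 0.5573, 0.2311]
ee_rot: [[0.985, -0.0, 0.173], [-0.173, -0.0, 0.985], [-0.0, -1.0, -0.0]]
wrist_force: [0.3, 0.4, 0.2]
width: 0.751
```

```bash
cat >> h.py <<'E'
def go(x,y,z,yaw):
    """mm,deg: shift in tool axes (cm) after / before the turn, and turn about tool y (rad)"""
    s=bot.read_state();R=s["ee_rot"];d=np.array([x,y,z])/1000-s["tool_pos"]
    y0=np.degrees(np.arctan2(R[1,0],R[0,0])); t=(yaw-y0+180)%360-180
    a=np.radians(yaw); R2=np.c_[[np.cos(a),np.sin(a),0],[0,0,-1],[-np.sin(a),np.cos(a),0]]
    print("t",round(s["t"],2),"pos",s["tool_pos"]*1000,"yaw %.2f"%y0,"tilt",R[2,1],"w %.3f"%s["width"],"F",s["wrist_force"],"q",s["qpos"])
    print("turn_y %.4f rad"%(-np.radians(t)),"shift before turn",R.T@d*100,"after",R2.T@d*100)
E
python3 -c "
from h import *
go(491,-54,60,70)"
```

```text
t 0.42 pos [221.8359 557.3217 231.1041] yaw -9.98 tilt -0.9999999205097829 w 0.751 F [0.2981 0.4113 0.1534] q [68.2945 17.9702 -2.7132 69.3393  0.0018 78.2757]
turn_y -1.3959 rad shift before turn [ 37.1067  17.1275 -55.5351] after [-48.2395  17.1104 -46.2016]
```

Request:
{"name": "send_rows", "arguments": {"deltas": [0, 0, 0, 0, -0.1163, 0, 0, 0, 0, 0, -0.1163, 0, 0, 0, 0, 0, -0.1163, 0, 0, 0, 0, 0, -0.1163, 0, 0, 0, 0, 0, -0.1163, 0, 0, 0, 0, 0, -0.1163, 0, 0, 0, 0, 0, -0.1163, 0, 0, 0, 0, 0, -0.1163, 0, 0, 0, 0, 0, -0.1163, 0, 0, 0, 0, 0, -0.1163, 0, 0, 0, 0, 0, -0.1163, 0, 0, 0, 0, 0, -0.1163, 0]}}

```text
t: 1.42
tool_pos: [0.2218, 0.5574, 0.2311]
ee_rot: [[0.341, -0.0, -0.94], [0.94, -0.0, 0.341], [-0.0, -1.0, -0.0]]
wrist_force: [0.4, 0.0, 0.1]
width: 0.003
```

Request:
{"name": "send_rows", "arguments": {"deltas": [-1.2, 0, -1.15, 0, 0, 0, -2.41, 0, -2.31, 0, 0, 0, -2.41, 0, -2.31, 0, 0, 0, -2.41, 0, -2.31, 0, 0, 0, -2.41, 0, -2.31, 0, 0, 0, -2.41, 0, -2.31, 0, 0, 0, -2.41, 0, -2.31, 0, 0, 0, -2.41, 0, -2.31, 0, 0, 0, -2.41, 0, -2.31, 0, 0, 0, -2.41, 0, -2.31, 0, 0, 0, -2.41, 0, -2.31, 0, 0, 0, -2.41, 0, -2.31, 0, 0, 0, -2.41, 0, -2.31, 0, 0, 0, -2.41, 0, -2.31, 0, 0, 0, -2.41, 0, -2.31, 0, 0, 0, -2.41, 0, -2.31, 0, 0, 0, -2.41, 0, -2.31, 0, 0, 0, -2.41, 0, -2.31, 0, 0, 0, -2.41, 0, -2.31, 0, 0, 0, -2.41, 0, -2.31, 0, 0, 0]}}

```text
t: 3.08
tool_pos: [0.4818, -0.0412, 0.2314]
ee_rot: [[0.347, 0.0, -0.938], [0.938, 0.0, 0.347], [0.0, -1.0, -0.0]]
wrist_force: [1.2, 0.7, -0.7]
width: 0.003
```

```bash
python3 -c "
from h import *
go(491,-54,30,70)
cv2.imwrite('pics/s1.png',viewer.get_image('scene')[:,:,::-1])"
```

```text
t 3.08 pos [481.8067 -41.1609 231.3997] yaw 69.70 tilt -0.9999999428383608 w 0.003 F [ 1.2393  0.657  -0.738 ] q [ -4.8863   5.4228 -18.2532  66.3053   0.0049 -74.5879]
turn_y -0.0052 rad shift before turn [-0.8887 20.1402 -1.3018] after [-0.8921 20.14   -1.303 ]
```

View pics/s1.png

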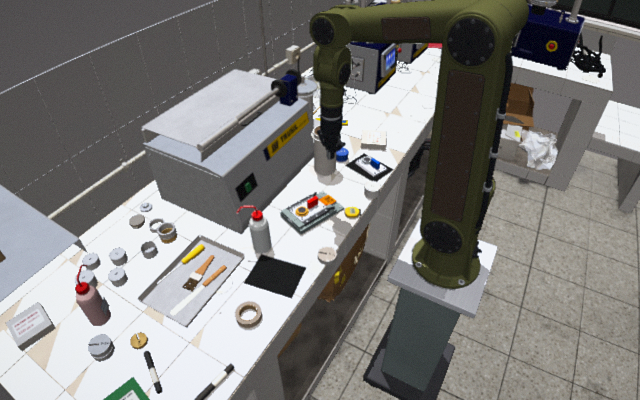

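The scene view now shows the dock clear, at about (312,208). The red grip is at (313,200), the pad at (328,200), the blue grip at (376,162) and the empty mat at (275,275). I'll do a quick cross-check from this view.

Run:
```python
from h import *
im=up(cv2.imread("pics/s1.png")[:,:,::-1]);hsv=cv2.cvtColor(im,cv2.COLOR_RGB2HSV);H,Sa,V=cv2.split(hsv)
sat=lambda a,b,s=120:(((H>=a)&(H<=b)&(Sa>s)&(V>90))*255).astype(np.uint8)
dark=((V<60)*255).astype(np.uint8)
for n,m,b,z in(("pad",sat(8,22),(316,190,345,208),.022),("redtop",(sat(0,6,140)|sat(172,179,140))*(V>190),(300,190,325,212),.070),("bluetop",sat(100,125)*(V>190),(365,150,390,175),.049),("blue",sat(100,125),(365,150,390,175),.04),("empty",dark,(235,245,312,300),.003)):
    try: print(n,rect("scene",m,b,z))
    except Exception as e: print(n,e)
```

```text
pad ((492.8729248046875, -42.4561767578125), (52.573822021484375, 57.8950080871582), 69.57388305664062)
redtop ((517.7947387695312, 26.429569244384766), (45.99831771850586, 15.670774459838867), 70.35716247558594)
bluetop ((422.765625, -338.7078857421875), (14.18773365020752, 43.34023666381836), 68.49937438964844)
blue ((417.48870849609375, -334.1253967285156), (38.05854034423828, 77.01849365234375), 49.84506607055664)
empty ((471.3039245605469, 344.2416076660156), (166.25279235839844, 126.22982025146484), 10.118205070495605)
```

Request:
{"name": "send_rows", "arguments": {"deltas": [-0.5, 2, -0.6, 0, -0.005, 0, -0.5, 3, -0.5, 0, 0, 0, 0, 3, 0, 0, 0, 0, 0, 3, 0, 0, 0, 0, 0, 3, 0, 0, 0, 0, 0, 3, 0, 0, 0, 0, 0, 2, 0, 0, 0, 0, 0, 0, 0, 0, 0, 0, 0, 0, 0, 0, 0, 0]}}

```text
t: 3.88
tool_pos: [0.4871, -0.0523, 0.0407]
ee_rot: [[0.342, -0.003, -0.94], [0.94, 0.0, 0.342], [-0.001, -1.0, 0.003]]
wrist_force: [0.8, -0.6, 0.2]
width: -0.002
```

```bash
python3 -c "
from h import *
go(490.6,-52,21,70)"
```

```text
t 3.88 pos [487.147  -52.3441  40.7095] yaw 70.01 tilt -0.9999961722493953 w -0.002 F [ 0.8365 -0.5712  0.1867] q [ -6.1324  15.9016 -32.7184  41.5385  -0.0008 -76.1409]
turn_y 0.0002 rad shift before turn [ 0.1517  1.97   -0.318 ] after [ 0.1504  1.971  -0.3127]
```

Request:
{"name": "send_rows", "arguments": {"deltas": [0.1, 0.9, -0.3, 0, 0, 0, 0, 0.9, 0, 0, 0, 0, 0, 0.3, 0, 0, 0, 0, 0, 0.3, 0, 0, 0, 0, 0, 0.3, 0, 0, 0, 0, 0, 0, 0, 0, 0, 0, 0, 0, 0, 0, 0, 0, 0, 0, 0, 0, 0, 0, 0, 0, 0, 0, 0, 0, 0, 0, 0, 0, 0, 0, 0, 0, 0, 0, 0, 0, 0, 0, 0, 0, 0, 0]}}

```text
t: 4.88
tool_pos: [0.4918, -0.0528, 0.0145]
ee_rot: [[0.342, 0.0, -0.94], [0.94, -0.0, 0.342], [-0.0, -1.0, -0.0]]
wrist_force: [2.3, 0.2, 3.7]
width: -0.002
```

Run:
```python
from h import *
go(490.6,-52,13,70)
i=viewer.get_image('scene');cv2.imwrite('pics/s2.png',i[:,:,::-1])
im=up(i);hsv=cv2.cvtColor(im,cv2.COLOR_RGB2HSV);H,Sa,V=cv2.split(hsv)
sat=lambda a,b,s=120:(((H>=a)&(H<=b)&(Sa>s)&(V>90))*255).astype(np.uint8)
print(rect("scene",(sat(0,6,140)|sat(172,179,140))*(V>190),(300,185,328,212),.070))
```

```text
t 4.88 pos [491.7566 -52.7714  14.4511] yaw 70.00 tilt -0.9999998766931173 w -0.002 F [2.2653 0.16   3.6875] q [ -6.1194  18.2297 -33.7684  37.9748  -0.0085 -76.1241]
turn_y 0.0001 rad shift before turn [0.0329 0.145  0.1351] after [0.0329 0.1451 0.1351]
((512.72509765625, 11.274051666259766), (46.60539627075195, 16.521745681762695), 72.63777160644531)
```

The grip moved about 16 mm out, so the carrier was let go. I'll lift, move over the red grip and open the fingers partway.

Request:
{"name": "send_rows", "arguments": {"deltas": [0, -2, 0, 0, 0, 0, 0, -3, 0, 0, 0, 0, 0, -3, 0, 0, 0, 0, 0, -2, 0, 0, 0, 0, 2.2, 0, 0, 0, 0, 0, 2.2, 0, 0.1, 0, 0, 0, 2.2, 0, 0, 0, 0, 0, 0, 0, 0, 0, 0, 0, 0, 0, 0, 0, 0, 0, 0, 0, 0, 0, 0, 0], "fingers": -0.2}}

```text
t: 5.77
tool_pos: [0.5116, 0.0093, 0.1134]
ee_rot: [[0.342, -0.003, -0.94], [0.94, -0.001, 0.342], [-0.002, -1.0, 0.002]]
wrist_force: [0.4, -0.6, 0.4]
width: 0.401
```

Run:
```python
from h import *
go(513,9.2,42,70)
i=viewer.get_image('scene')
im=up(i);cv2.imwrite('pics/s3.png',im[150*S:230*S:2,260*S:380*S:2,::-1])
```

```text
t 5.77 pos [511.6046   9.3485 113.4072] yaw 70.02 tilt -0.9999956924663389 w 0.401 F [ 0.448  -0.6034  0.4019] q [  1.0673  13.3218 -25.0027  51.8407  -0.0316 -68.9543]
turn_y 0.0004 rad shift before turn [ 0.0448  7.1403 -0.154 ] after [ 0.0338  7.1407 -0.1362]
```

View pics/s3.png

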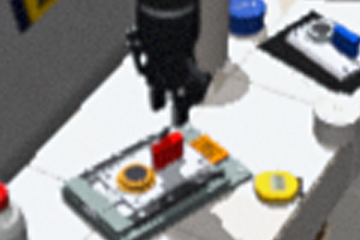

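The carrier sits at the ridge and the gripper is over its red grip, at (165,148) in the crop. I'll descend and grip.

Request:
{"name": "send_rows", "arguments": {"deltas": [0, 2, -0.15, 0, 0, 0, 0, 2, 0, 0, 0, 0, 0, 1.2, 0, 0, 0, 0, 0, 1, 0, 0, 0, 0, 0, 0.9, 0, 0, 0, 0, 0, 0, 0, 0, 0, 0, 0, 0, 0, 0, 0, 0]}}

```text
t: 6.4
tool_pos: [0.5142, 0.0088, 0.0431]
ee_rot: [[0.342, -0.001, -0.94], [0.94, -0.0, 0.342], [-0.0, -1.0, 0.001]]
wrist_force: [-0.5, -0.1, 0.3]
width: 0.402
```

Request:
{"name": "send_rows", "arguments": {"deltas": [0, 0, 0, 0, 0, 0, 0, 0, 0, 0, 0, 0, 0, 0, 0, 0, 0, 0, 0, 0, 0, 0, 0, 0, 0, 0, 0, 0, 0, 0, 0, 0, 0, 0, 0, 0, 0, 0, 0, 0, 0, 0], "fingers": -1, "grip_force": 50}}

```text
t: 6.98
tool_pos: [0.5155, 0.0089, 0.044]
ee_rot: [[0.342, 0.002, -0.94], [0.94, -0.001, 0.342], [0.0, -1.0, -0.002]]
wrist_force: [1.9, -3.4, 3.4]
width: 0.18
```

Run:
```python
from h import *
go(513,9.2,42,70)
```

```text
t 6.98 pos [515.5173   8.9188  43.954 ] yaw 70.00 tilt -0.999998132230232 w 0.180 F [ 1.8673 -3.3787  3.4183] q [  1.0121  17.8445 -29.4105  42.6391  -0.0326 -68.9855]
turn_y -0.0000 rad shift before turn [-0.0597  0.1949  0.2465] after [-0.0597  0.1954  0.2462]
```

Request:
{"name": "send_rows", "arguments": {"deltas": [-0.5, 0, 0, 0, 0, 0, -1, 0, 0, 0, 0, 0, -1.2, 0, 0, 0, 0, 0, -1.3, 0, 0, 0, 0, 0, -1.3, 0, 0, 0, 0, 0, -1.3, 0, 0, 0, 0, 0, -1.3, 0, 0, 0, 0, 0, -1.3, 0, 0, 0, 0, 0, -1.3, 0, 0, 0, 0, 0, -1.3, 0, 0, 0, 0, 0, -0.6, 0, 0, 0, 0, 0, 0, 0, 0, 0, 0, 0, 0, 0, 0, 0, 0, 0]}}

```text
t: 8.07
tool_pos: [0.4705, -0.1087, 0.0432]
ee_rot: [[0.343, -0.003, -0.939], [0.939, -0.002, 0.343], [-0.003, -1.0, 0.002]]
wrist_force: [-2.2, -3.6, 6.0]
width: 0.182
```

Run:
```python
from h import *
go(513,9.2,42,70)
i=viewer.get_image('scene')
im=up(i);cv2.imwrite('pics/s4.png',im[150*S:240*S:2,260*S:380*S:2,::-1])
```

```text
t 8.07 pos [ 470.5215 -108.7091   43.1637] yaw 69.92 tilt -0.9999937978129634 w 0.182 F [-2.1991 -3.5974  5.9564] q [-12.896   15.0292 -33.5356  41.5508  -0.1654 -82.8158]
turn_y -0.0014 rad shift before turn [12.5329  0.0774  0.0584] after [12.5327  0.1164  0.0411]
```

View pics/s4.png

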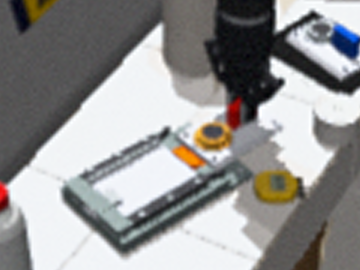

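The worn carrier is clear of the mouth, past the dock's end. I'll lift it and turn to the mat's yaw.

Request:
{"name": "send_rows", "arguments": {"deltas": [0, -0.5, 0, 0, 0, 0, 0, -1.5, 0, 0, 0, 0, 0, -2, 0, 0, 0, 0, 0, -2, 0, 0, 0, 0, 0, -2, 0, 0, 0, 0, 0, 0, 0, 0, 0.06, 0, 0, 0, 0, 0, 0.11, 0, 0, 0, 0, 0, 0.11, 0, 0, 0, 0, 0, 0.11, 0, 0, 0, 0, 0, 0.11, 0, 0, 0, 0, 0, 0.11, 0, 0, 0, 0, 0, 0.11, 0, 0, 0, 0, 0, 0.11, 0, 0, 0, 0, 0, 0.11, 0, 0, 0, 0, 0, 0.1, 0, 0, 0, 0, 0, 0, 0]}}

```text
t: 9.45
tool_pos: [0.4709, -0.1069, 0.1225]
ee_rot: [[0.984, -0.003, -0.179], [0.179, 0.0, 0.984], [-0.003, -1.0, 0.001]]
wrist_force: [-0.3, -0.5, -2.9]
width: 0.181
```

Run:
```python
from h import *
go(451,339,60,10)
```

```text
t 9.45 pos [ 470.948  -106.9288  122.5488] yaw 10.31 tilt -0.9999965864328467 w 0.181 F [-0.3368 -0.5116 -2.9156] q [-12.7721   9.905  -27.9999  52.2418  -0.0293 -23.0795]
turn_y 0.0054 rad shift before turn [ 6.0324  6.2631 44.2268] after [ 5.779   6.2549 44.2618]
```

Request:
{"name": "send_rows", "arguments": {"deltas": [0.1, 0, 1, 0, 0.005, 0, 0.3, 0, 2, 0, 0, 0, 0.4, 0, 3, 0, 0, 0, 0.4, 0, 3, 0, 0, 0, 0.4, 0, 3, 0, 0, 0, 0.4, 0, 3, 0, 0, 0, 0.4, 0, 3, 0, 0, 0, 0.4, 0, 3, 0, 0, 0, 0.4, 0, 3, 0, 0, 0, 0.4, 0, 3, 0, 0, 0, 0.4, 0, 3, 0, 0, 0, 0.4, 0, 3, 0, 0, 0, 0.4, 0, 3, 0, 0, 0, 0.4, 0, 3, 0, 0, 0, 0.4, 0, 3, 0, 0, 0, 0.2, 0, 1.6, 0, 0, 0, 0, 0.5, 0.6, 0, 0, 0, 0, 2, 0, 0, 0, 0, 0, 2, 0, 0, 0, 0, 0, 1.5, 0, 0, 0, 0]}}

```text
t: 11.12
tool_pos: [0.4501, 0.3368, 0.0614]
ee_rot: [[0.984, -0.002, -0.177], [0.177, -0.002, 0.984], [-0.002, -1.0, -0.002]]
wrist_force: [0.7, -0.5, -3.9]
width: 0.18
```

Request:
{"name": "send_rows", "arguments": {"deltas": [0, 0, 0, 0, 0, 0, 0, 0, 0, 0, 0, 0, 0, 0, 0, 0, 0, 0]}}

```text
t: 11.37
tool_pos: [0.4517, 0.3377, 0.0639]
ee_rot: [[0.984, 0.0, -0.176], [0.176, -0.0, 0.984], [0.0, -1.0, -0.0]]
wrist_force: [-0.3, 0.2, -3.6]
width: 0.176
```

Run:
```python
from h import *
go(451,339,23,10)
```

```text
t 11.37 pos [451.6527 337.6609  63.9262] yaw 10.13 tilt -0.9999999619303823 w 0.176 F [-0.2959  0.2204 -3.5609] q [ 36.7888  21.1147 -21.4556  47.4186  -0.0113  26.6557]
turn_y 0.0023 rad shift before turn [-0.0418  4.0926  0.1437] after [-0.041   4.0926  0.1432]
```

Request:
{"name": "send_rows", "arguments": {"deltas": [0, 1.2, 0.1, 0, 0.002, 0, 0, 1.2, 0, 0, 0, 0, 0, 0.8, 0, 0, 0, 0, 0, 0.4, 0, 0, 0, 0, 0, 0.2, 0, 0, 0, 0, 0, 0.15, 0, 0, 0, 0, 0, 0.1, 0, 0, 0, 0, 0, 0, 0, 0, 0, 0, 0, 0, 0, 0, 0, 0]}}

```text
t: 12.12
tool_pos: [0.4515, 0.3391, 0.0232]
ee_rot: [[0.985, 0.0, -0.174], [0.174, 0.0, 0.985], [0.001, -1.0, 0.0]]
wrist_force: [-0.9, 0.7, -3.6]
width: 0.178
```

Run:
```python
from h import *
go(451,339,23,10)
i=viewer.get_image('scene')
im=up(i);cv2.imwrite('pics/s5.png',im[230*S:310*S:2,220*S:340*S:2,::-1])
```

```text
t 12.12 pos [451.532  339.095   23.1918] yaw 10.02 tilt -0.999999826299844 w 0.178 F [-0.9316  0.6674 -3.6458] q [ 36.9064  23.8165 -23.6715  42.4782  -0.0005  26.8897]
turn_y 0.0003 rad shift before turn [-0.0541  0.0192 -0.0001] after [-0.054   0.0192 -0.0001]
```

View pics/s5.png

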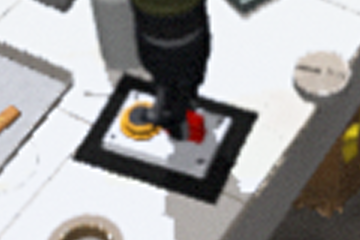

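The carrier is over the middle of the mat but the force still shows its weight, so it isn't touching yet. I'll lower in small steps.

Request:
{"name": "send_rows", "arguments": {"deltas": [0, 0.1, 0, 0, 0, 0, 0, 0.1, 0, 0, 0, 0, 0, 0, 0, 0, 0, 0]}}

```text
t: 12.42
tool_pos: [0.4512, 0.3391, 0.0214]
ee_rot: [[0.985, 0.0, -0.174], [0.174, 0.0, 0.985], [0.0, -1.0, 0.0]]
wrist_force: [-3.1, -0.6, 3.2]
width: 0.177
```

Request:
{"name": "send_rows", "arguments": {"deltas": [0, 0, 0, 0, 0, 0, 0, 0, 0, 0, 0, 0, 0, 0, 0, 0, 0, 0, 0, 0, 0, 0, 0, 0, 0, 0, 0, 0, 0, 0, 0, -1, 0, 0, 0, 0, 0, -2, 0, 0, 0, 0, 0, -3, 0, 0, 0, 0, 0, -3, 0, 0, 0, 0, 0, 0, 0, 0, 0.115, 0, 0, 0, 0, 0, 0.115, 0, 0, 0, 0, 0, 0.115, 0, 0, 0, 0, 0, 0.115, 0, 0, 0, 0, 0, 0.11, 0, 0, 0, 0, 0, 0, 0], "fingers": -0.2}}

```text
t: 13.67
tool_pos: [0.4514, 0.339, 0.1116]
ee_rot: [[0.922, 0.0, 0.388], [-0.388, 0.0, 0.922], [0.0, -1.0, 0.0]]
wrist_force: [0.1, -0.2, 1.1]
width: 0.4
```

Run:
```python
from h import *
go(423.8,-339.8,100,-22.7)
```

```text
t 13.67 pos [451.4056 338.99   111.5637] yaw -22.80 tilt -0.9999998255269336 w 0.400 F [ 0.0855 -0.1722  1.1245] q [ 36.9064  18.5083 -18.2096  53.2483  -0.0018  59.7059]
turn_y -0.0017 rad shift before turn [ 23.7585   1.1327 -63.6456] after [ 23.6482   1.1564 -63.6863]
```

Request:
{"name": "send_rows", "arguments": {"deltas": [0.6, 0, -1.7, 0, 0, 0, 1.25, 0, -3.35, 0, 0, 0, 1.25, 0, -3.35, 0, 0, 0, 1.25, 0, -3.35, 0, 0, 0, 1.25, 0, -3.35, 0, 0, 0, 1.25, 0, -3.35, 0, 0, 0, 1.25, 0, -3.35, 0, 0, 0, 1.25, 0, -3.35, 0, 0, 0, 1.25, 0, -3.35, 0, 0, 0, 1.25, 0, -3.35, 0, 0, 0, 1.25, 0, -3.35, 0, 0, 0, 1.25, 0, -3.35, 0, 0, 0, 1.25, 0, -3.35, 0, 0, 0, 1.25, 0, -3.35, 0, 0, 0, 1.25, 0, -3.35, 0, 0, 0, 1.25, 0, -3.35, 0, 0, 0, 1.25, 0, -3.35, 0, 0, 0, 1.25, 0, -3.35, 0, 0, 0, 1.25, 0, -3.35, 0, 0, 0, 0.6, 0, -1.7, 0, 0, 0]}}

```text
t: 15.33
tool_pos: [0.4248, -0.3444, 0.1116]
ee_rot: [[0.923, 0.001, 0.384], [-0.384, -0.002, 0.923], [0.002, -1.0, -0.002]]
wrist_force: [-0.0, -0.2, 0.2]
width: 0.397
```

Request:
{"name": "send_rows", "arguments": {"deltas": [0, 0, 0, 0, 0, 0, 0, 0, 0, 0, 0, 0, 0, 0, 0, 0, 0, 0]}}

```text
t: 15.58
tool_pos: [0.4245, -0.3395, 0.1109]
ee_rot: [[0.924, -0.0, 0.383], [-0.383, 0.001, 0.924], [-0.001, -1.0, 0.001]]
wrist_force: [0.2, 0.8, 0.1]
width: 0.402
```

Run:
```python
from h import *
go(423.8,-339.8,21.5,-22.7)
i=viewer.get_image('scene')
im=up(i);cv2.imwrite('pics/s6.png',im[120*S:200*S:2,320*S:440*S:2,::-1])
im=up(viewer.get_image('top'));hsv=cv2.cvtColor(im,cv2.COLOR_RGB2HSV);H,Sa,V=cv2.split(hsv)
sat=lambda a,b,s=120:(((H>=a)&(H<=b)&(Sa>s)&(V>90))*255).astype(np.uint8)
print("red",rect("top",sat(0,6,140)|sat(172,179,140),(215,185,240,225),.049))
```

```text
t 15.58 pos [ 424.5072 -339.4952  110.8562] yaw -22.55 tilt -0.9999996533606419 w 0.402 F [0.2186 0.7772 0.0954] q [-38.6646  16.5303 -21.0716  52.44     0.0228 -16.1154]
turn_y 0.0026 rad shift before turn [-0.0483  8.9356 -0.0605] after [-0.0535  8.9356 -0.0554]
red ((450.0507507324219, 336.43572998046875), (44.61824417114258, 16.2825927734375), 9.749608039855957)
```

View pics/s6.png

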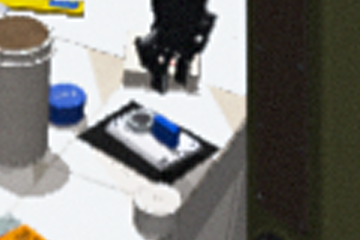

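The worn grip lies at (450,336) with a yaw of 9.7°, so that carrier is centred on the mat. The gripper is over the blue grip, at (168,132) in the crop. I'll descend and grip.

Request:
{"name": "send_rows", "arguments": {"deltas": [0, 2, -0.05, 0, 0, 0, 0, 2.5, 0, 0, 0, 0, 0, 2, 0, 0, 0, 0, 0, 1.5, 0, 0, 0, 0, 0, 0.75, 0, 0, 0, 0, 0, 0, 0, 0, 0, 0, 0, 0, 0, 0, 0, 0]}}

```text
t: 16.27
tool_pos: [0.4248, -0.3401, 0.0236]
ee_rot: [[0.923, -0.0, 0.384], [-0.384, 0.0, 0.923], [-0.0, -1.0, 0.0]]
wrist_force: [0.7, 0.3, 0.9]
width: 0.394
```

Request:
{"name": "send_rows", "arguments": {"deltas": [0, 0, 0, 0, 0, 0, 0, 0, 0, 0, 0, 0, 0, 0, 0, 0, 0, 0, 0, 0, 0, 0, 0, 0, 0, 0, 0, 0, 0, 0, 0, 0, 0, 0, 0, 0, 0, 0, 0, 0, 0, 0], "fingers": -1, "grip_force": 80}}

```text
t: 16.85
tool_pos: [0.4256, -0.3415, 0.0249]
ee_rot: [[0.923, 0.002, 0.385], [-0.385, -0.002, 0.923], [0.003, -1.0, -0.001]]
wrist_force: [-0.6, 0.1, 6.3]
width: 0.171
```

Run:
```python
from h import *
go(423.8,-339.8,23,-22.7)
```

```text
t 16.85 pos [ 425.5745 -341.5435   24.8804] yaw -22.64 tilt -0.9999962929485277 w 0.171 F [-0.6448  0.0627  6.3416] q [-38.7491  21.9065 -26.4065  41.5309   0.0007 -16.1077]
turn_y 0.0010 rad shift before turn [-0.2314  0.1874  0.0927] after [-0.231   0.188   0.0924]
```

Request:
{"name": "send_rows", "arguments": {"deltas": [0, -0.5, 0, 0, 0, 0, 0, -1.5, 0, 0, 0, 0, 0, -2, 0, 0, 0, 0, 0, -2, 0, 0, 0, 0, 0, -2, 0, 0, 0, 0, 0, 0, 0, 0, -0.06, 0, 0, 0, 0, 0, -0.12, 0, 0, 0, 0, 0, -0.12, 0, 0, 0, 0, 0, -0.12, 0, 0, 0, 0, 0, -0.12, 0, 0, 0, 0, 0, -0.12, 0, 0, 0, 0, 0, -0.12, 0, 0, 0, 0, 0, -0.12, 0, 0, 0, 0, 0, -0.12, 0, 0, 0, 0, 0, -0.12, 0, 0, 0, 0, 0, -0.12, 0, 0, 0, 0, 0, -0.12, 0, 0, 0, 0, 0, -0.12, 0, 0, 0, 0, 0, -0.12, 0, 0, 0, 0, 0, 0, 0]}}

```text
t: 18.52
tool_pos: [0.4242, -0.3404, 0.1033]
ee_rot: [[0.336, -0.001, -0.942], [0.942, 0.001, 0.336], [0.0, -1.0, 0.001]]
wrist_force: [-0.1, 0.4, -3.3]
width: 0.167
```

Request:
{"name": "send_rows", "arguments": {"deltas": [0, 0, 0, 0, 0, 0, 0, 0, 0, 0, 0, 0]}}

```text
t: 18.68
tool_pos: [0.4244, -0.3406, 0.1033]
ee_rot: [[0.342, -0.0, -0.94], [0.94, 0.0, 0.342], [0.0, -1.0, 0.0]]
wrist_force: [-0.3, 0.2, -3.9]
width: 0.171
```

Run:
```python
from h import *
go(469.8,-113.4,60,70)
```

```text
t 18.68 pos [ 424.4457 -340.579   103.3179] yaw 70.00 tilt -0.999999973475744 w 0.171 F [-0.2971  0.1719 -3.8842] q [ -38.7454   16.9698  -21.561    51.4821    0.0024 -108.7499]
turn_y 0.0001 rad shift before turn [22.8988  4.3351  3.5054] after [22.8991  4.3318  3.5081]
```

Request:
{"name": "send_rows", "arguments": {"deltas": [1, 0, 0.2, 0, 0, 0, 2.5, 0, 0.4, 0, 0, 0, 3, 0, 0.45, 0, 0, 0, 3, 0, 0.45, 0, 0, 0, 3, 0, 0.45, 0, 0, 0, 3, 0, 0.45, 0, 0, 0, 3, 0, 0.45, 0, 0, 0, 2.5, 0, 0.4, 0, 0, 0, 1.9, 0.5, 0.25, 0, 0, 0, 0, 1.5, 0, 0, 0, 0, 0, 1.5, 0, 0, 0, 0, 0, 1, 0, 0, 0, 0, 0, 0, 0, 0, 0, 0, 0, 0, 0, 0, 0, 0, 0, 0, 0, 0, 0, 0]}}

```text
t: 19.93
tool_pos: [0.4696, -0.1136, 0.0588]
ee_rot: [[0.34, 0.001, -0.94], [0.94, -0.0, 0.34], [0.0, -1.0, -0.001]]
wrist_force: [0.4, 0.2, -2.8]
width: 0.17
```

Run:
```python
from h import *
go(469.8,-113.4,47,70)
i=viewer.get_image('scene')
im=up(i);cv2.imwrite('pics/s7.png',im[155*S:235*S:1,275*S:385*S:1,::-1][:480,:660])
o=up(viewer.get_image('top'));cv2.imwrite('pics/t7.png',o[160*S:240*S,280*S:400*S,::-1])
```

```text
t 19.93 pos [ 469.6061 -113.5545   58.8437] yaw 70.13 tilt -0.9999998566249566 w 0.170 F [ 0.4293  0.2368 -2.7532] q [-13.5978  13.7904 -32.6882  43.4913   0.006  -83.7254]
turn_y 0.0022 rad shift before turn [ 0.0209  1.1844 -0.0124] after [ 0.0211  1.1844 -0.0129]
```

View pics/s7.png

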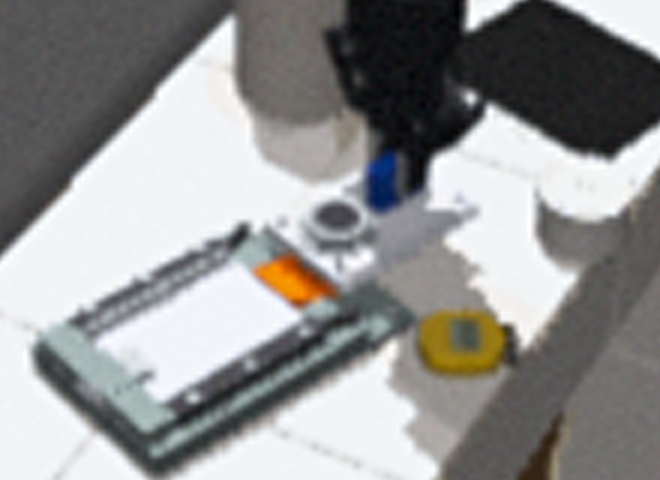

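The fresh carrier is lined up before the mouth and lies parallel to the rails. I'll lower it to about 1 mm above the bed and slide it in.

Request:
{"name": "send_rows", "arguments": {"deltas": [0, 0.6, 0, 0, 0, 0, 0, 0.4, 0, 0, 0, 0, 0, 0.2, 0, 0, 0, 0, 0, 0, 0, 0, 0, 0, 0, 0, 0, 0, 0, 0]}}

```text
t: 20.45
tool_pos: [0.4691, -0.1133, 0.0461]
ee_rot: [[0.339, -0.0, -0.941], [0.941, 0.0, 0.339], [0.0, -1.0, 0.0]]
wrist_force: [-0.3, -0.1, -3.4]
width: 0.169
```

Request:
{"name": "send_rows", "arguments": {"deltas": [0.5, 0, 0, 0, 0, 0, 0.5, 0, 0, 0, 0, 0, 0.5, 0, 0, 0, 0, 0, 0.5, 0, 0, 0, 0, 0, 0.5, 0, 0, 0, 0, 0, 0.5, 0, 0, 0, 0, 0, 0, 0, 0, 0, 0, 0]}}

```text
t: 21.03
tool_pos: [0.4804, -0.0839, 0.0465]
ee_rot: [[0.338, 0.001, -0.941], [0.941, 0.001, 0.338], [0.002, -1.0, -0.001]]
wrist_force: [2.4, 0.6, -2.1]
width: 0.169
```

Request:
{"name": "send_rows", "arguments": {"deltas": [0.5, 0, 0, 0, 0, 0, 0.5, 0, 0, 0, 0, 0, 0.5, 0, 0, 0, 0, 0, 0.5, 0, 0, 0, 0, 0, 0, 0, 0, 0, 0, 0]}}

```text
t: 21.45
tool_pos: [0.4869, -0.0654, 0.0464]
ee_rot: [[0.338, 0.001, -0.941], [0.941, 0.001, 0.338], [0.001, -1.0, -0.0]]
wrist_force: [2.1, -0.5, -2.4]
width: 0.173
```

Request:
{"name": "send_rows", "arguments": {"deltas": [0.5, 0, 0, 0, 0, 0, 0.5, 0, 0, 0, 0, 0, 0.5, 0, 0, 0, 0, 0, 0.5, 0, 0, 0, 0, 0, 0, 0, 0, 0, 0, 0]}}

```text
t: 21.87
tool_pos: [0.4938, -0.0466, 0.0464]
ee_rot: [[0.338, 0.001, -0.941], [0.941, 0.001, 0.338], [0.001, -1.0, -0.001]]
wrist_force: [4.1, -0.3, -2.8]
width: 0.171
```

Request:
{"name": "send_rows", "arguments": {"deltas": [0.5, 0, -0.05, 0, 0.005, 0, 0.5, 0, -0.05, 0, 0, 0, 0.5, 0, 0, 0, 0, 0, 0.5, 0, 0, 0, 0, 0, 0, 0, 0, 0, 0, 0]}}

```text
t: 22.28
tool_pos: [0.5009, -0.0277, 0.0462]
ee_rot: [[0.343, -0.0, -0.939], [0.939, 0.002, 0.343], [0.001, -1.0, 0.001]]
wrist_force: [1.8, 0.8, -0.5]
width: 0.171
```

Request:
{"name": "send_rows", "arguments": {"deltas": [0.5, 0, 0, 0, 0, 0, 0.5, 0, 0, 0, 0, 0, 0.5, 0, 0, 0, 0, 0, 0.5, 0, 0, 0, 0, 0, 0.5, 0, 0, 0, 0, 0, 0.5, 0, 0, 0, 0, 0, 0, 0, 0, 0, 0, 0]}}

```text
t: 22.87
tool_pos: [0.5116, 0.0003, 0.0463]
ee_rot: [[0.343, 0.0, -0.939], [0.939, 0.001, 0.343], [0.001, -1.0, 0.0]]
wrist_force: [1.1, 1.0, -0.8]
width: 0.168
```

Run:
```python
from h import *
go(519.8,28,46.5,70)
```

```text
t 22.87 pos [511.6253   0.2778  46.339 ] yaw 69.95 tilt -0.9999993142620451 w 0.168 F [ 1.1459  0.9952 -0.7884] q [ -0.0103  17.3715 -29.7089  42.8994   0.064  -69.9555]
turn_y -0.0010 rad shift before turn [ 2.8845 -0.0127  0.1827] after [ 2.8846 -0.0161  0.18  ]
```

Request:
{"name": "send_rows", "arguments": {"deltas": [0.4, 0, 0, 0, 0, 0, 0.4, 0, 0, 0, 0, 0, 0.4, 0, 0, 0, 0, 0, 0.4, 0, 0, 0, 0, 0, 0.4, 0, 0, 0, 0, 0, 0.3, 0, 0, 0, 0, 0, 0, 0, 0, 0, 0, 0]}}

```text
t: 23.45
tool_pos: [0.5185, 0.0188, 0.0465]
ee_rot: [[0.344, -0.001, -0.939], [0.939, -0.005, 0.344], [-0.005, -1.0, -0.001]]
wrist_force: [-3.5, -9.5, 4.4]
width: 0.173
```

Request:
{"name": "send_rows", "arguments": {"deltas": [0.2, 0, 0, 0, 0, 0, 0.2, 0, 0, 0, 0, 0, 0.1, 0, 0, 0, 0, 0, 0, 0, 0, 0, 0, 0]}}

```text
t: 23.78
tool_pos: [0.52, 0.0232, 0.0462]
ee_rot: [[0.345, -0.001, -0.939], [0.939, -0.005, 0.345], [-0.005, -1.0, -0.0]]
wrist_force: [-3.1, -9.1, 3.5]
width: 0.171
```

Request:
{"name": "send_rows", "arguments": {"deltas": [0.1, 0, 0, 0, 0, 0, 0.1, 0, 0, 0, 0, 0, 0, 0, 0, 0, 0, 0]}}

```text
t: 24.03
tool_pos: [0.5201, 0.0233, 0.0464]
ee_rot: [[0.345, -0.002, -0.938], [0.938, -0.009, 0.345], [-0.009, -1.0, -0.001]]
wrist_force: [-6.3, -15.7, 6.6]
width: 0.172
```

Request:
{"name": "send_rows", "arguments": {"deltas": [0.1, 0, 0, 0, 0, 0, 0.1, 0, 0, 0, 0, 0, 0, 0, 0, 0, 0, 0, 0, 0, 0, 0, 0, 0]}}

```text
t: 24.37
tool_pos: [0.5203, 0.0234, 0.0465]
ee_rot: [[0.346, -0.003, -0.938], [0.938, -0.013, 0.346], [-0.013, -1.0, -0.002]]
wrist_force: [-7.2, -21.0, 10.7]
width: 0.173
```

Run:
```python
from h import *
go(519.8,28,46.5,70)
im=up(viewer.get_image('scene'));cv2.imwrite('pics/s8.png',im[155*S:235*S,275*S:385*S,::-1])
```

```text
t 24.37 pos [520.2816  23.4377  46.5301] yaw 69.75 tilt -0.9999175113497705 w 0.173 F [ -7.2414 -21.0243  10.7338] q [  3.0284  18.3805 -28.2212  43.6035  -0.7068 -66.7238]
turn_y -0.0043 rad shift before turn [ 0.4114 -0.0026  0.2031] after [0.4122 0.003  0.2013]
```

View pics/s8.png

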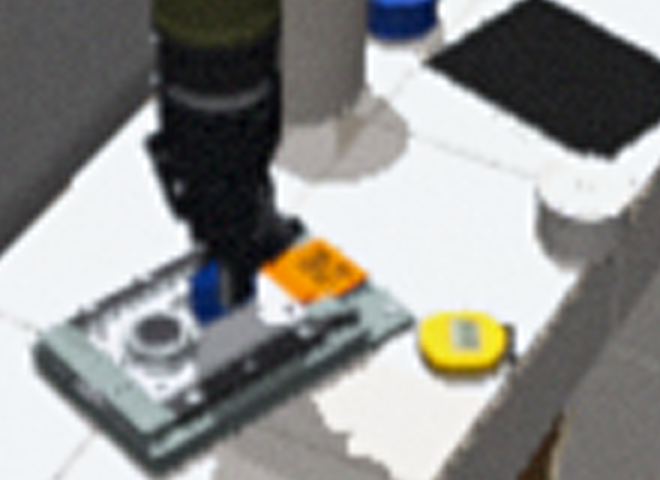

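The carrier looks home, with the catch pad fully visible behind it at (315,270). To test the latch, I'll ease back gently while still gripping.

Request:
{"name": "send_rows", "arguments": {"deltas": [-0.2, 0, 0, 0, 0, 0, -0.2, 0, 0, 0, 0, 0, -0.2, 0, 0, 0, 0, 0, 0, 0, 0, 0, 0, 0, 0, 0, 0, 0, 0, 0]}}

```text
t: 24.83
tool_pos: [0.5195, 0.0222, 0.0461]
ee_rot: [[0.345, -0.001, -0.939], [0.939, -0.003, 0.345], [-0.003, -1.0, -0.0]]
wrist_force: [-1.7, -7.9, 1.4]
width: 0.17
```

Request:
{"name": "send_rows", "arguments": {"deltas": [-0.15, 0, 0, 0, 0, 0, -0.15, 0, 0, 0, 0, 0, 0, 0, 0, 0, 0, 0, 0, 0, 0, 0, 0, 0]}}

```text
t: 25.17
tool_pos: [0.5192, 0.0213, 0.0461]
ee_rot: [[0.344, 0.0, -0.939], [0.939, 0.001, 0.344], [0.001, -1.0, 0.0]]
wrist_force: [1.8, 1.0, -4.5]
width: 0.175
```

Request:
{"name": "send_rows", "arguments": {"deltas": [-0.1, 0, 0, 0, 0, 0, -0.1, 0, 0, 0, 0, 0, 0, 0, 0, 0, 0, 0, 0, 0, 0, 0, 0, 0]}}

```text
t: 25.5
tool_pos: [0.5191, 0.021, 0.0464]
ee_rot: [[0.343, 0.001, -0.94], [0.94, 0.005, 0.343], [0.005, -1.0, 0.001]]
wrist_force: [3.0, 6.4, -4.0]
width: 0.174
```

The catch holds against the pull. I'll release and retreat.

Request:
{"name": "send_rows", "arguments": {"deltas": [0.1, 0.05, 0, 0, 0, 0, 0.05, 0, 0, 0, 0, 0, 0, 0, 0, 0, 0, 0]}}

```text
t: 25.75
tool_pos: [0.5191, 0.0211, 0.0461]
ee_rot: [[0.343, 0.0, -0.939], [0.939, 0.002, 0.343], [0.002, -1.0, 0.0]]
wrist_force: [-0.5, 4.4, -0.6]
width: 0.169
```

Request:
{"name": "send_rows", "arguments": {"deltas": [0, 0, 0, 0, 0, 0, 0, 0, 0, 0, 0, 0, 0, 0, 0, 0, 0, 0, 0, 0, 0, 0, 0, 0, 0, 0, 0, 0, 0, 0, 0, -1, 0, 0, 0, 0, 0, -2, 0, 0, 0, 0, 0, -3, 0, 0, 0, 0, 0, -3, 0, 0, 0, 0, 0, -3, 0, 0, 0, 0, 0, -3, 0, 0, 0, 0, -3, 0, 0, 0, 0, 0, -3, 0, 0, 0, 0, 0, -3, 0, 0, 0, 0, 0, -3, 0, 0, 0, 0, 0, -3, 0, 0, 0, 0, 0, 0, 0, 0, 0, 0, 0, 0, 0, 0, 0, 0, 0], "fingers": -0.2}}

```text
t: 27.25
tool_pos: [0.4669, -0.1218, 0.1966]
ee_rot: [[0.347, 0.001, -0.938], [0.938, -0.0, 0.347], [0.0, -1.0, -0.001]]
wrist_force: [0.9, -0.7, -0.2]
width: 0.403
```

Run:
```python
from h import *
go(519.8,28,46.5,70)
s=viewer.get_image('scene');t=viewer.get_image('top')
a=up(s)[150*S:240*S:2,250*S:385*S:2];b=cv2.resize(t[150:240,205:445],None,fx=3,fy=3)
c=np.zeros((a.shape[0]+b.shape[0],max(a.shape[1],b.shape[1]),3),np.uint8);c[:a.shape[0],:a.shape[1]]=a;c[a.shape[0]:,:b.shape[1]]=b
cv2.imwrite('pics/f.png',c[:,:,::-1])
im=up(s);hsv=cv2.cvtColor(im,cv2.COLOR_RGB2HSV);H,Sa,V=cv2.split(hsv)
sat=lambda a,b,s=120:(((H>=a)&(H<=b)&(Sa>s)&(V>90))*255).astype(np.uint8)
print(rect("scene",sat(100,125)*(V>190),(300,185,328,212),.070), "worn start was 517.8,26.4")
```

```text
t 27.25 pos [ 466.9322 -121.8257  196.5757] yaw 69.71 tilt -0.9999997272964165 w 0.403 F [ 0.8567 -0.6582 -0.1923] q [-14.6252   6.3773 -21.8259  61.7547   0.0035 -84.3363]
turn_y -0.0050 rad shift before turn [15.8842 15.0095  0.2474] after [15.8872 15.0076  0.1564]
((517.4207763671875, 25.581857681274414), (43.863563537597656, 15.030762672424316), 70.98331451416016) worn start was 517.8,26.4
```

View pics/f.png

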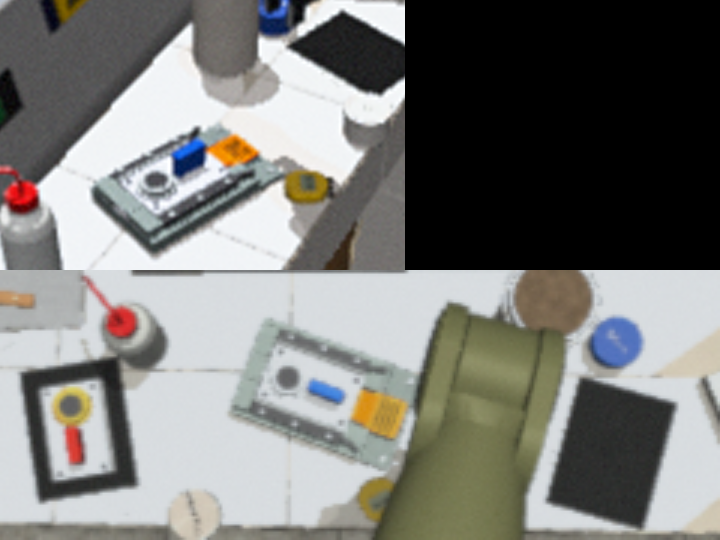

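The fresh carrier sits home where the worn one started, with the orange catch behind it. The worn carrier is centred on the mat and the bystanders haven't moved. I'll hand in.

Request:
{"name": "send_rows", "arguments": {"deltas": [0, 0, 0, 0, 0, 0, 0, 0, 0, 0, 0, 0, 0, 0, 0, 0, 0, 0, 0, 0, 0, 0, 0, 0]}}

```text
t: 27.68
tool_pos: [0.4675, -0.12, 0.1958]
ee_rot: [[0.343, -0.0, -0.939], [0.939, 0.0, 0.343], [0.0, -1.0, 0.0]]
wrist_force: [-0.2, -0.7, -0.9]
width: 0.395
```

```bash
python3 -c "
from rig import ticket
print(ticket.hand_in())"
```

```text
the job is handed in; nothing more can be done
None
```

The carriers are changed and the job is handed in, at about 28 s of the 69 s allowed. I pressed the catch, slid the worn carrier out and laid it on the empty mat. Then I slid the fresh carrier in, seat end first, until it met the end stop.

- **Latch:** the carrier stopped moving while the push rose to about 22 N. It then settled back roughly 2 mm and held against a pull of about 7 N, so the catch is up behind it.
- **Fresh carrier position:** in the scene camera the blue grip is within 1 mm of where the red grip started. That is finer than the 2 mm calibration.
- **Worn carrier:** it lies flat on the mat, centred to within a few mm and aligned with it (yaw 9.7° against the mat's 10°).
- **Bystanders and arm:** in the last picture, the bystanders near the work look unmoved. The mould can and stopwatch were partly hidden by the arm in the top view, but both show in the scene view. The gripper is clear of everything.

No check failed. The two cameras disagreed by 3 to 4 mm on some positions. I averaged them and made a small sideways correction during insertion when the side force reached about 4 N.

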